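Pack out and hold a casting mould shut

ROBOT

A 6-joint arm with a two-finger parallel gripper is mounted at the origin on the work surface. World frame = base frame: x ahead of the robot, y to its left, z up, the work surface at z = 0. Lengths are in mm, angles in rad, forces in N, time in s.
With the tool pointing down it reaches from about 375 to 825 mm from the base axis. Payload 5.5 kg.
Tool frame: the origin (TCP) lies between the finger pads; the fingertips stand 14 mm ahead of it and the grasp point (between the pads) lies 5 mm behind it (manip.finger_overhang is the distance from the TCP to the fingertips, in mm); z points along the fingers, y is the line along which they close (so a half turn about z gives the same grasp; the last joint's range is limited). The gripper opens to 85 mm and grips with 20 to 120 N. Pads are 22 mm wide; open, the fingers measure 114 mm over their backs; the gripper's body (76 mm by 85 mm) begins 54 mm behind the grasp point. The pads swing forward as they close: fully open they stand 13 mm farther back than shut.
Start: joints at [-1.288, 0.314, -0.047, 1.21, 0, 1.571], TCP at [167.424, -576.163, 207.899] pointing down, gripper open.
Joint ranges: [-2.67, 2.67], [-0.69, 1.73], [-1.03, 1.25], [-2.08, 2.16], [-1.42, 1.45], [-3.14, 3.14]. Speed limits (rad/s): [2.39, 2.39, 3.01, 3.14, 3.14, 3.14].

INTERFACE

Orientations are given as [roll, pitch, yaw] about the fixed x, y, z axes, in that order (R = Rz(yaw) Ry(pitch) Rx(roll)).
In Python, from rig import manip gives the robot as it stands.
- The arm moves only by the shell command python3 -m creep 'ROWS'. ROWS is JSON, a list of rows, each an object of numbers: "x", "y", "z": the shift along the tool's x, y, z in mm; "wx", "wy", "wz": the turn, a rotation vector about the tool's x, y, z in rad; "grip": the finger opening in mm, from 0 to 85.4. A call has 1 to 10 rows; each row shifts and turns the commanded pose from where the row before left it, along the tool's axes as they then stand; what a row does not reach is not made up. A row lasts 1/10 s, in which the tool goes at most 50 mm and 8.59 degrees, less where a joint would pass 70% of its speed; a pose out of reach is approached as far as the arm can. A call is refused whole if a number of a shift passes 50 or a number of a turn 0.15, either way. A call with a gripper value outside its range is refused whole. The fingers move at their own pace and stop on an object; the grip force is fixed at half the most. Time passes only in rows, so rows that do not move let the fingers close. It gives the time, the measured TCP pose, the force, the opening and the grip force at its end, in the units of the state.
- manip.read_state(): the state, without advancing time (a new reading comes with each control period).
- manip.grab_frame(name): name is "scene" or "top" or "wrist"; returns (picture, depth): 384x512x3 uint8, red, green, blue; 384x512 float32, mm along the optical axis (not along the pixel's ray), 0 where there is no reading.
- manip.camera_params(name): a dict with "fovy" (degrees; the focal length in pixels is half the picture's height over the tangent of half this angle, whatever the lens; pixels are square), "cx", "cy" (the principal point, pixels), "R" (3x3) and "t" (3): a world point X has camera coordinates R X + t. Camera axes: x right, y down, z forward; pixel columns grow to the right and rows downward; lengths in mm; the calibration is good to about 2 mm. The wrist camera is an equidistant fisheye: a pixel r from the principal point sees the ray r / f radians off the axis. A picture is of the moment at which its call begins: read the wrist's pose just before it. camera_params takes no time and is no camera call; for the wrist camera it gives the pose at the moment of the call.
- manip.finish_job(): hands the job in; it is judged then, once.
Trained networks look in the newest picture that a camera, given by its name, has taken for a name from the list of things; names that differ only in an ending like _2 or _b are one class to them, and where a whole thing is asked for, a point or a joint stands for the part that bears it (a point fixed in the world has none). Each returns a list of dicts, best first, with "p" (0 to 1); they miss things now and then, are a little off and sometimes report something else, mostly with a low value. They report only what shows in the picture. A call takes as long as a camera call.
- manip.look_for(query, camera): "rect" ([left, top, right, bottom] in pixels, round what is visible of it).
- manip.tip_of(query, camera): "location" ([column, row] in pixels: a listed point, or the origin of a listed thing).
The state is a dict: "time_s": time; "q": joint angles; "joint_velocities": joint speeds; "effort": joint torques, N m; "tcp_pos": TCP position; "orientation": TCP orientation; "wrist_force": force on the tool from outside, world axes, zero at the start; "moment": the same for the moment, N m; "width": finger opening in mm; "gripper_force": force on a finger pad.
Only numpy, scipy, OpenCV 4.12 (cv2) and the standard library are available. Lean on these libraries where they do the work, as an engineer would, in place of code of your own. Each camera call takes 0.05 s, during which the arm holds its last target. There are 200 camera calls.

TASK

Stand the wooden packer upright and square on the cradle floor in the gap behind the loose mould half, in front of the thinner steel stop, the only place wide enough, and let go of it. Then push the sprung half from behind until both halves meet flush and squeeze the packer firmly against that stop. Finish while still pushing, holding the mould shut, and leave the mug, brush and jar alone.

Things in the scene. Friction and masses are not known exactly. Their poses are not given: they have to be found in the camera images.
- cradle: Fixed plywood cradle: floor 275 x 190 mm, its top 15 mm above the bench; side rails (inner faces y = -76.5, +76.5 mm, 45 mm high), end board across the +x end (inner face x = +117.5 mm, 90 mm high), -x end open; heights from the bench. Origin: centre of its underside. x runs along the channel to the end board, the way the mould is pushed shut; z up.
- stop_thin: Thin steel stop fixed to the end board: 10 mm (x) x 60 mm x 60 mm high, on the cradle floor, centred 40 mm to one side of the channel's middle; the side varies. Origin: bottom middle of its face on the end board; axes as the cradle's; free face at its x = -10 mm. The gap from there to the loose half starts 30 to 38 mm wide.
- stop_thick: Thick dark steel stop, on the other side of the channel's middle: as the thin one, but 30 mm thick (free face at its x = -30 mm), so the gap there starts only 10 to 18 mm wide.
- loose_half: Loose plaster mould half, 50 (x) x 150 (y) x 70 mm high, about 0.45 kg, on the cradle floor between the rails; slides along x (takes about 3 to 7 N). Flat back (its x = +25 mm) to the stops; half-mug cavity, open at the top, in the face (x = -25 mm) to the other half. Origin: centre of its underside; axes as the cradle's.
- sprung_half: Other plaster half, same size, guided along the cradle's x, travel 45 mm. A spring (3 to 5 N) drives it back to its start (origin at cradle x = -15.5 mm, 10 to 18 mm from the loose half). Cavity face at its x = +25, flat back at -25 mm, reached from above over 97 mm of free floor. Origin: centre of underside, axes as the cradle's. Shut on the packer it has moved about 24 mm.
- packer: Loose dark wood block, 22 (x, thickness) x 40 (y) x 125 mm tall (z), about 80 g, lowest 10 mm 2 mm slimmer on every side; stands upright on the bench. Origin: centre of its underside. In the gap its thickness goes along the cradle's x, either way round; its top then stands 55 mm above the mould halves.
- mug: Bystander: unglazed white mug, 76 mm across, 105 mm tall. Origin: centre of its underside.
- brush: Bystander: brush lying on the bench. Origin: underside.
- jar: Bystander: small terracotta-coloured jar with grey cap, 64 mm across, 90 mm tall. Origin: centre of its underside.

How it is judged (in metres and radians):
On the way:
1. the packer stands on the cradle floor in the gap at the thin stop, let go (x of packer in the frame of stop_thin between -0.046 and -0.015 m and y of packer in the frame of stop_thin between -0.026 and 0.026 m and z of packer in the frame of cradle below 0.019 m and angle between packer's own z axis and vertical below 0.15 rad and angle between the x axis of packer and the x axis of cradle, either way round below 0.35 rad and contact force between packer and the fingers below 0.2 N), for 0.2 s.
At the end, for the whole second after the job is handed in: Robot pushes the sprung half with over 4 N; halves flush (2.5 mm, 0.04 rad); over 2 N between halves, loose half and packer, packer and thin stop; packer on the cradle floor (4 mm), upright (0.15 rad), square (0.35 rad), within 26 mm of the thin stop's middle; all at rest (x of packer in the frame of stop_thin between -0.046 and -0.015 m and y of packer in the frame of stop_thin between -0.026 and 0.026 m and z of each of packer, loose_half in the frame of cradle below 0.019 m and angle between packer's own z axis and vertical below 0.15 rad and angle between the x axis of packer and the x axis of cradle, either way round below 0.35 rad and x of loose_half in the frame of sprung_half below 0.0525 m and angle between the x axis of loose_half and the x axis of sprung_half, either way round below 0.04 rad and angle between loose_half's own z axis and vertical below 0.06 rad and contact force between sprung_half and loose_half above 2 N and contact force between loose_half and packer above 2 N and contact force between packer and stop_thin above 2 N and contact force between any of the fingers, the arm and sprung_half above 4 N and linear speed of loose_half below 0.01 m/s); the arm keeps its last pose, push and grip.
It fails at once if the mug, brush or jar is shifted by more than 30 mm (distance of any of mug, brush, jar from where it was at the start of the episode above 0.03 m).
It fails at once if the mug is tipped (angle between mug's own z axis and vertical above 0.4 rad).
It also fails if it takes over 50 s, if anything falls off the work surface, if the arm or the gripper's body presses on something with over 40 N, if the wrist force passes 120 N, or if a joint passes its speed limit or range.

## Working session

There is one attempt and no reset: what is moved stays moved. The work goes in short steps, Python scripts to look and compute and a shell command to move; the robot and the scene stay as the last step left them, time stands still between calls to the robot, and variables do not carry over. Pictures are saved under pics/ and viewed, at most 10 in all, crops included, and the job is handed in when it is done.

```bash
mkdir -p pics; cat > h.py <<'E'
from rig import manip
import numpy as np, cv2
def cam(n):
    p=manip.camera_params(n); f=192/np.tan(np.radians(p['fovy'])/2)
    return p,f,np.array(p['R']),np.array(p['t'])
def grab(n,name=None):
    im,d=manip.grab_frame(n)
    if name: cv2.imwrite('pics/'+name,im[:,:,::-1])
    return im,d
def cloud(n,d):
    p,f,R,t=cam(n); v,u=np.mgrid[:384,:512]
    X=np.stack([(u-p['cx'])/f*d,(v-p['cy'])/f*d,d],-1)
    return (X-t)@R
E
python3 - <<'E'
from h import *
for n in('top','scene'):
    im,d=grab(n,n+'0.png'); np.save(n+'d.npy',d); P=cloud(n,d)
    for q in('cradle','packer','mug','jar','brush','stop_thin','stop_thick','loose_half','sprung_half'):
        r=manip.look_for(q,n); t=manip.tip_of(q,n)
        print(n,q,[(np.round(a['rect']).astype(int).tolist(),round(a['p'],2)) for a in r[:2]],[(np.round(a['location']).tolist(),round(a['p'],2)) for a in t[:2]])
    print(cam(n))
a=cv2.imread('pics/top0.png')
E
```

```text
top cradle [([193, 171, 326, 270], 0.78)] [([260.0, 220.0], 0.71), ([210.0, 210.0], 0.44)]
top packer [([399, 213, 427, 232], 0.56)] [([399.0, 223.0], 0.81)]
top mug [([368, 122, 413, 171], 0.77)] [([383.0, 158.0], 0.88)]
top jar [([109, 141, 143, 172], 0.83)] [([130.0, 160.0], 0.84)]
top brush [([75, 228, 144, 297], 0.68)] [([109.0, 265.0], 0.88)]
top stop_thin [([205, 194, 216, 225], 0.71)] [([211.0, 210.0], 0.61), ([110.0, 263.0], 0.25)]
top stop_thick [([213, 230, 234, 256], 0.97)] [([216.0, 245.0], 0.93)]
top loose_half [([223, 188, 258, 256], 0.84)] [([240.0, 222.0], 0.91)]
top sprung_half [([252, 179, 287, 252], 0.73)] [([268.0, 217.0], 0.56)]
({'fovy': 48.883433545314205, 'cx': 259.1152918570049, 'cy': 189.78556631013632, 'R': array([[-0.00907094, -0.99986458,  0.01373111],
       [-0.99217906,  0.00728996, -0.12460971],
       [ 0.12449273, -0.01475404, -0.99211082]]), 't': array([ 48.49519291, 593.52460916, 966.01516933])}, np.float64(422.44380163819386), array([[-0.00907094, -0.99986458,  0.01373111],
       [-0.99217906,  0.00728996, -0.12460971],
       [ 0.12449273, -0.
[... 631 characters left out ...]
, 0.78)] [([280.0, 163.0], 0.77)]
scene loose_half [([245, 143, 287, 194], 0.88)] [([262.0, 182.0], 0.74)]
scene sprung_half [] [([241.0, 187.0], 0.88), ([247.0, 190.0], 0.73)]
({'fovy': 45.95434290749341, 'cx': 257.39968408950557, 'cy': 194.85900156905885, 'R': array([[ 0.25919348,  0.96578216, -0.0091409 ],
       [ 0.75232586, -0.20782369, -0.62515207],
       [-0.60566042,  0.15515841, -0.78044944]]), 't': array([-200.86891044, -404.38439078, 1569.02612392])}, np.float64(452.82519783935226), array([[ 0.25919348,  0.96578216, -0.0091409 ],
       [ 0.75232586, -0.20782369, -0.62515207],
       [-0.60566042,  0.15515841, -0.78044944]]), array([-200.86891044, -404.38439078, 1569.02612392]))
```

View pics/top0.png

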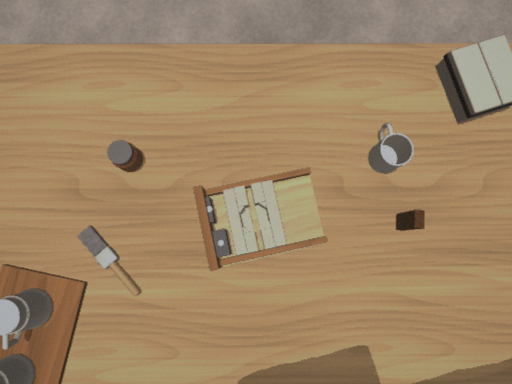

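View pics/scene0.png

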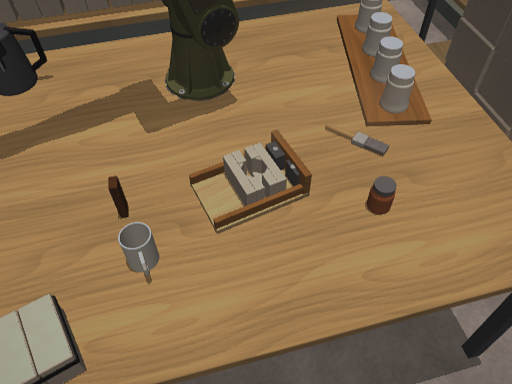

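The top view shows the cradle in the middle, with its end board at left (column ~207). The thin stop is at about (211,210) and the thick one at (221,243). The packer's top is at (418,220), the mug is near it at (395,150), and the jar and brush are at left. Next I'll measure from the depth.

```bash
cat > m.py <<'E'
from h import *
d=np.load('topd.npy'); P=cloud('top',d)
im=cv2.imread('pics/top0.png')
def rect(box,zlo,zhi,nm):
    a,b,c,e=box; Q=P[b:e,a:c].reshape(-1,3); k=(Q[:,2]>zlo)&(Q[:,2]<zhi); Q=Q[k]
    (c0,s,an)=cv2.minAreaRect(Q[:,:2].astype(np.float32)); print(nm,len(Q),np.round(c0,1),np.round(s,1),round(an,1),'zmed',np.round(np.median(Q[:,2]),1)); return Q
def tab(a,b): print('bench z',np.round(np.median(P[b:b+10,a:a+10,2]),1))
tab(300,300);tab(430,250);tab(150,200)
rect((185,165,335,275),80,97,'endboard top')
Q=rect((215,170,300,265),78,92,'halves top')
rect((220,160,335,275),30,70,'rails')
rect((185,165,335,275),8,100,'cradle all')
rect((390,200,435,240),115,135,'packer')
rect((205,190,232,265),66,78,'stops')
rect((360,110,420,180),20,120,'mug')
E
python3 m.py; python3 - <<'E'
import cv2
a=cv2.imread('pics/top0.png')[160:280,185:335]; cv2.imwrite('pics/crop.png',cv2.resize(a,(750,600),interpolation=cv2.INTER_CUBIC))
E
```

```text
bench z 0.5
bench z 0.6
bench z 0.5
endboard top 3310 [521.8  86.5] [189.9 178.4] 12.0 zmed 86.0
halves top 2580 [518.   78.7] [160.7 164.7] 12.0 zmed 85.3
rails 1420 [531.4  29.1] [184.7 255. ] 11.8 zmed 44.9
cradle all 9358 [531.2  40.8] [190.3 279.2] 11.9 zmed 44.8
packer 217 [ 517.4 -299.5] [22.4 38.9] 87.1 zmed 124.8
stops 442 [506.1 138.5] [150.3  30.4] 11.9 zmed 75.4
mug 1100 [ 688.4 -270.4] [ 75.8 102.9] 67.8 zmed 73.7
```

View pics/crop.png

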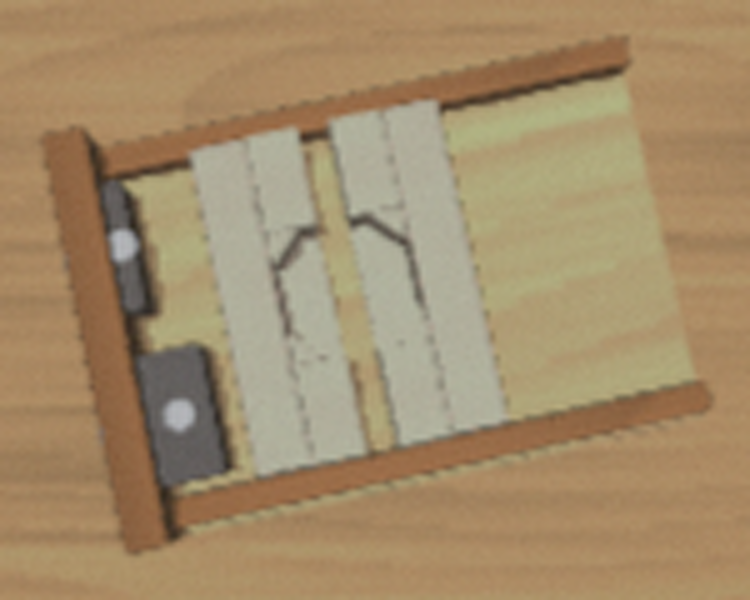

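```bash
cat >> m.py <<'E'
th=np.radians(101.9); ex=np.array([np.cos(th),np.sin(th)]); ey=np.array([-ex[1],ex[0]])
# edges in cradle frame
C=P[...,:2]-np.array([531.2,40.8]); X=C@ex; Y=C@ey; Z=P[...,2]
reg=np.zeros(Z.shape,bool); reg[165:275,185:335]=1
def ext(nm,k):
    k=k&reg; print(nm,k.sum(),'x',np.round(np.percentile(X[k],[1,99]),1),'y',np.round(np.percentile(Y[k],[1,99]),1))
for a,b in((-70,-45),(-40,-5),(10,40)):
    pass
ext('board',(Z>80)&(X>108)); ext('thinstop',(Z>68)&(X>85)&(X<117)&(Y<0)); ext('thick',(Z>68)&(X>83)&(X<117)&(Y>0))
for y0 in(-60,-40,40,60):
    k=(abs(Y-y0)<8)&(Z>75)&(Z<92); ext('sprung@%d'%y0,k&(X<14)); ext('loose@%d'%y0,k&(X>14)&(X<85))
ext('rail',(Z>35)&(Z<52)&(abs(Y)>70))
s=manip.read_state(); print(s['tcp_pos'],s['orientation'],s['width'],s['time_s'])
# packer top from scene camera
P2=cloud('scene',np.load('scened.npy')); Q=P2[165:225,100:140].reshape(-1,3); k=(Q[:,2]>118)&(Q[:,2]<135)
print('scene packer',cv2.minAreaRect(Q[k][:,:2].astype(np.float32)),k.sum())
k=(P2[...,2]>86)&(P2[...,2]<97); k[:130]=0;k[200:]=0;k[:,:265]=0;k[:,315:]=0
print('scene board',cv2.minAreaRect(P2[k][:,:2].astype(np.float32)),k.sum())
E
python3 m.py
```

```text
bench z 0.5
bench z 0.6
bench z 0.5
endboard top 3310 [521.8  86.5] [189.9 178.4] 12.0 zmed 86.0
halves top 2580 [518.   78.7] [160.7 164.7] 12.0 zmed 85.3
rails 1420 [531.4  29.1] [184.7 255. ] 11.8 zmed 44.9
cradle all 9358 [531.2  40.8] [190.3 279.2] 11.9 zmed 44.8
packer 217 [ 517.4 -299.5] [22.4 38.9] 87.1 zmed 124.8
stops 442 [506.1 138.5] [150.3  30.4] 11.9 zmed 75.4
mug 1100 [ 688.4 -270.4] [ 75.8 102.9] 67.8 zmed 73.7
board 799 x [115.5 135.4] y [-92.3  92.8]
thinstop 180 x [104.8 116.9] y [-90.   -3.9]
thick 420 x [ 85.8 116.8] y [ 5.  88.6]
sprung@-60 155 x [-41.8   6.8] y [-67.7 -52.3]
loose@-60 156 x [22.9 71.4] y [-67.7 -52.1]
sprung@-40 156 x [-41.7   6.8] y [-47.6 -32.2]
loose@-40 159 x [23.2 72. ] y [-47.9 -32.2]
sprung@40 162 x [-41.2   7.5] y [32.2 47.9]
loose@40 160 x [23.2 71.7] y [32.3 47.7]
sprung@60 163 x [-41.2   7.4] y [52.2 67.9]
loose@60 164 x [23.1 71.8] y [52.3 67.9]
rail 1260 x [-136.4  114.4] y [-89.8  90.5]
[ 167.44622524 -576.16438219  207.9067066 ] [3.14157603e+00 1.03782006e-05 2.82846460e-01] 85.0761174157608 1.9
scene packer ((517.0046997070312, -298.0694274902344), (22.895774841308594, 45.68824005126953), 87.04688262939453) 137
scene board ((510.9112548828125, 122.65802764892578), (191.23690795898438, 113.3384017944336), 9.709634780883789) 575
```

```bash
python3 -m creep '[{"x":41,"y":-17},{"x":41,"y":-17},{"x":41,"y":-17},{"x":41,"y":-17},{"x":41,"y":-17},{"x":41,"y":-17},{"x":41,"y":-17},{"x":41,"y":-17},{"x":41,"y":-17},{"x":41,"y":-17}]'; python3 -m creep '[{"wz":-0.137},{"wz":-0.137},{"wz":-0.137},{"wz":-0.137},{"wz":-0.137},{"wz":-0.137},{"wz":-0.137},{"wz":-0.137},{"wz":-0.141},{}]'
```

```text
invalid input at $[0]: expected keys x, y, z, wx, wy, wz, grip
invalid input at $[0]: expected keys x, y, z, wx, wy, wz, grip
```

```bash
python3 -m creep '[{"x":41,"y":-17,"z":0,"wx":0,"wy":0,"wz":0,"grip":85},{"x":41,"y":-17,"z":0,"wx":0,"wy":0,"wz":0,"grip":85},{"x":41,"y":-17,"z":0,"wx":0,"wy":0,"wz":0,"grip":85},{"x":41,"y":-17,"z":0,"wx":0,"wy":0,"wz":0,"grip":85},{"x":41,"y":-17,"z":0,"wx":0,"wy":0,"wz":0,"grip":85},{"x":41,"y":-17,"z":0,"wx":0,"wy":0,"wz":0,"grip":85},{"x":41,"y":-17,"z":0,"wx":0,"wy":0,"wz":0,"grip":85},{"x":41,"y":-17,"z":0,"wx":0,"wy":0,"wz":0,"grip":85},{"x":41,"y":-17,"z":0,"wx":0,"wy":0,"wz":0,"grip":85},{"x":41,"y":-17,"z":0,"wx":0,"wy":0,"wz":0,"grip":85}]'; python3 -m creep '[{"x":0,"y":0,"z":0,"wx":0,"wy":0,"wz":-0.137,"grip":85},{"x":0,"y":0,"z":0,"wx":0,"wy":0,"wz":-0.137,"grip":85},{"x":0,"y":0,"z":0,"wx":0,"wy":0,"wz":-0.137,"grip":85},{"x":0,"y":0,"z":0,"wx":0,"wy":0,"wz":-0.137,"grip":85},{"x":0,"y":0,"z":0,"wx":0,"wy":0,"wz":-0.137,"grip":85},{"x":0,"y":0,"z":0,"wx":0,"wy":0,"wz":-0.137,"grip":85},{"x":0,"y":0,"z":0,"wx":0,"wy":0,"wz":-0.137,"grip":85},{"x":0,"y":0,"z":0,"wx":0,"wy":0,"wz":-0.137,"grip":85},{"x":0,"y":0,"z":0,"wx":0,"wy":0,"wz":-0.141,"grip":85},{"x":0,"y":0,"z":0,"wx":0,"wy":0,"wz":0,"grip":85}]'
```

```text
time_s: 2.9
tcp_pos: [515.0, -297.2, 208.1]
orientation: [3.141, -0.0, 0.283]
wrist_force: [0.1, -0.1, -0.4]
width: 85.2
gripper_force: 0.0
time_s: 3.9
tcp_pos: [513.7, -298.5, 207.9]
orientation: [3.142, 0.0, 1.52]
wrist_force: [0.2, 0.7, 0.2]
width: 84.8
gripper_force: 0.0
```

```bash
python3 -m creep '[{"x":-0.5,"y":3.5,"z":30,"wx":0,"wy":0,"wz":0,"grip":85},{"x":0,"y":0,"z":30,"wx":0,"wy":0,"wz":0,"grip":85},{"x":0,"y":0,"z":30,"wx":0,"wy":0,"wz":0,"grip":85},{"x":0,"y":0,"z":15,"wx":0,"wy":0,"wz":0,"grip":85},{"x":0,"y":0,"z":0,"wx":0,"wy":0,"wz":0,"grip":60},{"x":0,"y":0,"z":0,"wx":0,"wy":0,"wz":0,"grip":60},{"x":0,"y":0,"z":0,"wx":0,"wy":0,"wz":0,"grip":60}]'
python3 - <<'E'
from h import *
grab('wrist','w1.png'); print(manip.look_for('packer','wrist')[:1],manip.read_state()['width'])
E
```

```text
time_s: 4.6
tcp_pos: [518.2, -299.8, 104.4]
orientation: [3.14, 0.001, 1.519]
wrist_force: [0.2, -0.3, 0.0]
width: 59.9
gripper_force: 0.0
[{'rect': [224.0, 176.1, 294.2, 271.4], 'p': 0.86}] 59.97151735583624
```

View pics/w1.png

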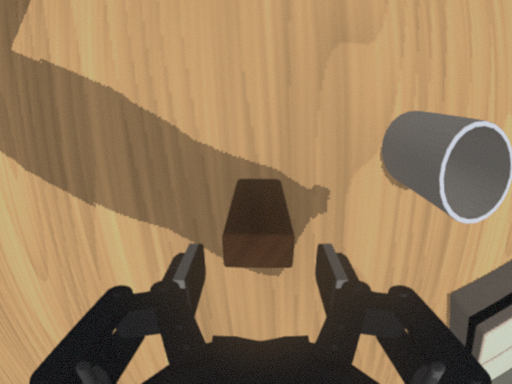

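The packer sits centred between the fingers at columns 224–294. I'll check its fore-aft position by projecting the expected top centre into the picture.

```bash
python3 - <<'E'
from h import *
p,f,R,t=cam('wrist')
def pj(X):
    c=R@np.array(X)+t; r=np.hypot(c[0],c[1]); a=np.arctan2(r,c[2]); return np.round([p['cx']+f*a*c[0]/r,p['cy']+f*a*c[1]/r],0)
s=manip.read_state(); x,y,z=s['tcp_pos']
for dx,dy in((20,11),(20,-11),(-20,11),(-20,-11)): print(dx,dy,pj([x+dx,y+dy,125]),pj([x+dx,y+dy,0]))
print('cam',-R.T@t)
E
```

```text
20 11 [294. 232.] [280. 175.]
20 -11 [295. 267.] [280. 197.]
-20 11 [221. 236.] [237. 177.]
-20 -11 [225. 270.] [239. 199.]
cam [ 522.85201679 -219.17910526  269.67102946]
```

```bash
python3 -m creep '[{"x":0,"y":0,"z":0,"wx":0,"wy":0,"wz":0,"grip":30},{"x":0,"y":0,"z":0,"wx":0,"wy":0,"wz":0,"grip":30},{"x":0,"y":0,"z":0,"wx":0,"wy":0,"wz":0,"grip":30},{"x":0,"y":0,"z":0,"wx":0,"wy":0,"wz":0,"grip":30},{"x":0,"y":0,"z":0,"wx":0,"wy":0,"wz":0,"grip":30}]'; python3 -m creep '[{"x":0,"y":0,"z":-15,"wx":0,"wy":0,"wz":0,"grip":30},{"x":0,"y":0,"z":-20,"wx":0,"wy":0,"wz":0,"grip":30},{"x":0,"y":0,"z":-25,"wx":0,"wy":0,"wz":0,"grip":30},{"x":0,"y":0,"z":-25,"wx":0,"wy":0,"wz":0,"grip":30},{"x":0,"y":0,"z":-25,"wx":0,"wy":0,"wz":0,"grip":30},{"x":0,"y":0,"z":-10,"wx":0,"wy":0,"wz":-0.13,"grip":30},{"x":0,"y":0,"z":0,"wx":0,"wy":0,"wz":-0.128,"grip":30},{"x":0,"y":0,"z":0,"wx":0,"wy":0,"wz":0,"grip":30}]'
```

```text
time_s: 5.2
tcp_pos: [517.1, -299.2, 102.9]
orientation: [-3.142, 0.0, 1.52]
wrist_force: [-0.0, 0.4, -0.6]
width: 30.1
gripper_force: 0.0
time_s: 6.0
tcp_pos: [517.4, -299.3, 223.4]
orientation: [3.141, 0.001, 1.778]
wrist_force: [0.6, 0.0, -0.0]
width: 30.2
gripper_force: 0.0
```

```bash
python3 - <<'E'
from h import *
im,d=grab('scene'); cv2.imwrite('pics/s1.png',cv2.resize(im[130:300,60:230,::-1],(600,600)))
P=cloud('scene',d); print(manip.look_for('packer','scene')[:2]); print(manip.read_state()['gripper_force'])
E
```

```text
[{'rect': [104.6, 175.8, 129.0, 218.9], 'p': 0.58}]
0.0
```

View pics/s1.png

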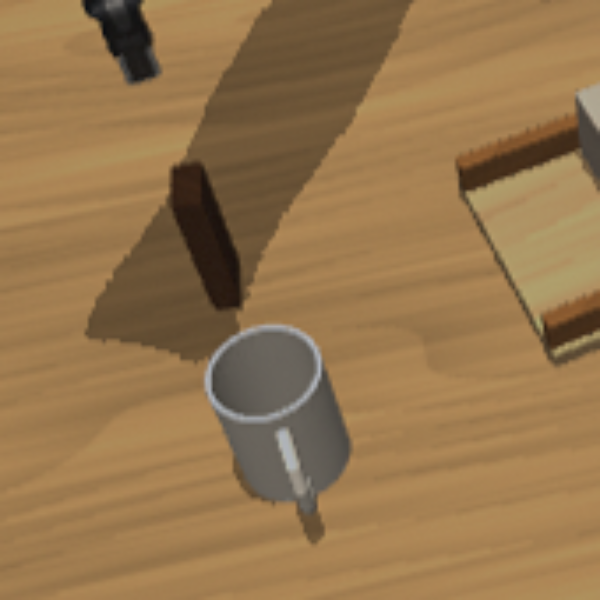

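The scene crop shows the packer still standing at about (205,235) and the fingers closed above it. The grasp missed, so I'll find out why using the wrist camera's depth of the fingers.

```bash
python3 - <<'E'
from h import *
s=manip.read_state(); print(s['tcp_pos'],s['orientation'],s['width'],s['time_s'])
p,f,R,t=cam('wrist'); im,d=grab('wrist','w2.png')
v,u=np.mgrid[:384,:512]; du=u-p['cx'];dv=v-p['cy'];r=np.hypot(du,dv)+1e-9;a=r/f
X=np.stack([d*np.tan(a)*du/r,d*np.tan(a)*dv/r,d],-1); W=(X-t)@R
np.save('W.npy',W); print('fov',p['fovy'],f)
yaw=s['orientation'][2]; T=W-s['tcp_pos']
tx=T[...,0]*np.cos(yaw)+T[...,1]*np.sin(yaw); ty=T[...,0]*np.sin(yaw)-T[...,1]*np.cos(yaw); tz=-T[...,2]
k=(d>0)&(abs(tx)<40)&(abs(ty)<65)&(tz<60)
for z0 in range(-60,40,10):
    m=k&(tz>=z0)&(tz<z0+10)
    if m.sum()>5: print(z0,m.sum(),np.round([tx[m].min(),tx[m].max(),ty[m].min(),ty[m].max()],0))
k=(d>0)&(W[...,2]>110)&(W[...,2]<140)&(tz>40); print('packer top',k.sum(), cv2.minAreaRect(W[k][:,:2].astype(np.float32)) if k.sum()>5 else 0)
print(manip.look_for('packer','wrist')[:1])
E
```

```text
[ 516.94968289 -299.05999636  222.55274   ] [-3.14115095e+00 -4.45095725e-04  1.77476635e+00] 29.817527395086483 6.1
fov 65.70646984690485 297.3186396354542
-60 749 [-12.  11. -28.  30.]
-50 719 [-11.  11. -28.  30.]
-40 622 [-11.  11. -28.  29.]
-30 161 [-10.  11. -24.  26.]
packer top 1115 ((258.05352783203125, -595.3870849609375), (825.0175170898438, 42.20232391357422), 48.669395446777344)
[{'rect': [240.0, 149.8, 282.8, 204.3], 'p': 0.94}]
```

View pics/w2.png

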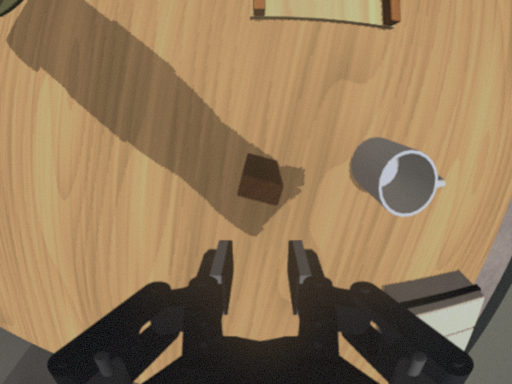

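```bash
python3 - <<'E'
from h import *
print(manip.finger_overhang, [a for a in dir(manip) if a[0]!='_'])
for n in ('scene','top'):
    im,d=grab(n); P=cloud(n,d); s=manip.read_state(); T=P-s['tcp_pos']
    k=(d>0)&(np.hypot(T[...,0],T[...,1])<45)&(P[...,2]>150); print(n,k.sum(),np.round(np.percentile(P[k][:,2],[0,1,5,20]),1))
    yaw=s['orientation'][2]
    m=k&(P[...,2]<270); print(np.round(P[m].mean(0),1), s['tcp_pos'])
    if n=='scene':
        p,f,R,t=cam(n)
        for z in(208,223,247,262): c=R@np.array([516.9,-299,z])+t; print(z,np.round([p['cx']+f*c[0]/c[2],p['cy']+f*c[1]/c[2]],1))
E
```

```text
14.0 ['PlanningError', 'camera_params', 'finger_overhang', 'finish_job', 'grab_frame', 'look_for', 'read_state', 'tip_of']
scene 4357 [245.  263.4 338.5 401.8]
[ 539.1 -292.4  259.9] [ 516.89770678 -299.03722034  222.4023936 ]
208 [102.8 158.8]
223 [101.  154.3]
247 [ 98.  146.9]
262 [ 96.1 142.1]
top 3247 [247.3 260.1 294.9 342.1]
[ 514.7 -291.7  260.8] [ 516.95075074 -299.0696985   222.45144224]
```

All three cameras agree that the fingertips are about 24 mm behind the reported TCP, where the specification puts them 14 mm ahead. That 38 mm z discrepancy is why the fingers closed just above the packer. I'll note it and use the measured offset: tip z = TCP z + 24.

```bash
python3 -m creep '[{"x":0,"y":0,"z":0,"wx":0,"wy":0,"wz":0.13,"grip":65},{"x":0,"y":0,"z":0,"wx":0,"wy":0,"wz":0.128,"grip":65},{"x":0,"y":0,"z":30,"wx":0,"wy":0,"wz":0,"grip":65},{"x":0,"y":0,"z":30,"wx":0,"wy":0,"wz":0,"grip":65},{"x":0,"y":0,"z":30,"wx":0,"wy":0,"wz":0,"grip":65},{"x":0,"y":0,"z":30,"wx":0,"wy":0,"wz":0,"grip":65},{"x":0,"y":0,"z":25,"wx":0,"wy":0,"wz":0,"grip":65},{"x":0,"y":0,"z":10,"wx":0,"wy":0,"wz":0,"grip":65},{"x":0,"y":0,"z":0,"wx":0,"wy":0,"wz":0,"grip":65}]' ; python3 -m creep '[{"x":0,"y":0,"z":0,"wx":0,"wy":0,"wz":0,"grip":30},{"x":0,"y":0,"z":0,"wx":0,"wy":0,"wz":0,"grip":30},{"x":0,"y":0,"z":0,"wx":0,"wy":0,"wz":0,"grip":30},{"x":0,"y":0,"z":0,"wx":0,"wy":0,"wz":0,"grip":30},{"x":0,"y":0,"z":0,"wx":0,"wy":0,"wz":0,"grip":30}]'
```

```text
time_s: 7.2
tcp_pos: [516.0, -298.5, 66.4]
orientation: [-3.139, -0.001, 1.519]
wrist_force: [-1.1, 0.6, -0.5]
width: 64.8
gripper_force: 0.0
time_s: 7.7
tcp_pos: [518.2, -299.9, 69.7]
orientation: [3.139, 0.002, 1.52]
wrist_force: [-1.6, 0.1, 6.3]
width: 39.2
gripper_force: 60.8
```

```bash
python3 -m creep '[{"x":0,"y":0,"z":-10,"wx":0,"wy":0,"wz":0,"grip":30},{"x":0,"y":0,"z":-20,"wx":0,"wy":0,"wz":0,"grip":30},{"x":0,"y":0,"z":-25,"wx":0,"wy":0,"wz":0,"grip":30},{"x":0,"y":0,"z":-25,"wx":0,"wy":0,"wz":0,"grip":30},{"x":0,"y":0,"z":-25,"wx":0,"wy":0,"wz":0,"grip":30},{"x":0,"y":0,"z":-10,"wx":0,"wy":0,"wz":-0.13,"grip":30},{"x":0,"y":0,"z":-5,"wx":0,"wy":0,"wz":-0.128,"grip":30},{"x":0,"y":0,"z":0,"wx":0,"wy":0,"wz":0,"grip":30}]' ; python3 -m creep '[{"x":20,"y":6,"z":0,"wx":0,"wy":0,"wz":0,"grip":30},{"x":35,"y":10,"z":0,"wx":0,"wy":0,"wz":0,"grip":30},{"x":35,"y":10,"z":0,"wx":0,"wy":0,"wz":0,"grip":30},{"x":35,"y":10,"z":0,"wx":0,"wy":0,"wz":0,"grip":30},{"x":35,"y":10,"z":0,"wx":0,"wy":0,"wz":0,"grip":30},{"x":35,"y":10,"z":0,"wx":0,"wy":0,"wz":0,"grip":30},{"x":35,"y":10,"z":0,"wx":0,"wy":0,"wz":0,"grip":30},{"x":35,"y":10,"z":0,"wx":0,"wy":0,"wz":0,"grip":30},{"x":35,"y":10,"z":0,"wx":0,"wy":0,"wz":0,"grip":30},{"x":35,"y":10,"z":0,"wx":0,"wy":0,"wz":0,"grip":30}]'; python3 -m creep '[{"x":35,"y":10,"z":0,"wx":0,"wy":0,"wz":0,"grip":30},{"x":30,"y":9,"z":0,"wx":0,"wy":0,"wz":0,"grip":30},{"x":18,"y":9,"z":0,"wx":0,"wy":0,"wz":0,"grip":30},{"x":0,"y":0,"z":0,"wx":0,"wy":0,"wz":0,"grip":30},{"x":0,"y":0,"z":0,"wx":0,"wy":0,"wz":0,"grip":30},{"x":0,"y":0,"z":0,"wx":0,"wy":0,"wz":0,"grip":30},{"x":0,"y":0,"z":0,"wx":0,"wy":0,"wz":0,"grip":30}]'
python3 - <<'E'
from h import *
for i in range(3): s=manip.read_state(); print(s['tcp_pos'],s['orientation'],s['wrist_force'],s['width']); im,d=grab('wrist','w3.png')
print(manip.look_for('packer','wrist')[:1])
im,d=grab('scene'); cv2.imwrite('pics/s3.png',cv2.resize(im[30:230,170:370,::-1],(600,600)))
p,f,R,t=cam('wrist'); np.savez('w3.npz',d=d)
E
```

```text
time_s: 8.5
tcp_pos: [517.9, -299.5, 189.6]
orientation: [3.14, 0.002, 1.778]
wrist_force: [0.0, 0.5, -1.0]
width: 39.2
gripper_force: 60.4
time_s: 9.5
tcp_pos: [541.9, 49.9, 187.8]
orientation: [-3.141, -0.0, 1.774]
wrist_force: [1.2, -0.1, -1.6]
width: 39.0
gripper_force: 60.3
time_s: 10.2
tcp_pos: [552.4, 134.3, 187.9]
orientation: [-3.141, 0.0, 1.776]
wrist_force: [-0.6, -0.1, -0.9]
width: 39.3
gripper_force: 60.4
[552.4308536  134.32466705 187.87584708] [-3.14126482e+00  2.05654054e-04  1.77575419e+00] [-0.56847852 -0.13701037 -0.88792455] 39.32724690214726
[552.50803385 134.38629906 187.94667473] [-3.14146074e+00  1.00432384e-04  1.77585904e+00] [ 0.12163023  0.15768053 -0.29567922] 39.24450927458463
[552.58899338 134.51627999 188.00645709] [3.14154388e+00 8.71624118e-05 1.77612147e+00] [-0.2205846  -0.59362671 -1.17179083] 39.03191005042657
[{'rect': [219.4, 187.9, 304.0, 308.4], 'p': 0.82}]
```

View pics/s3.png

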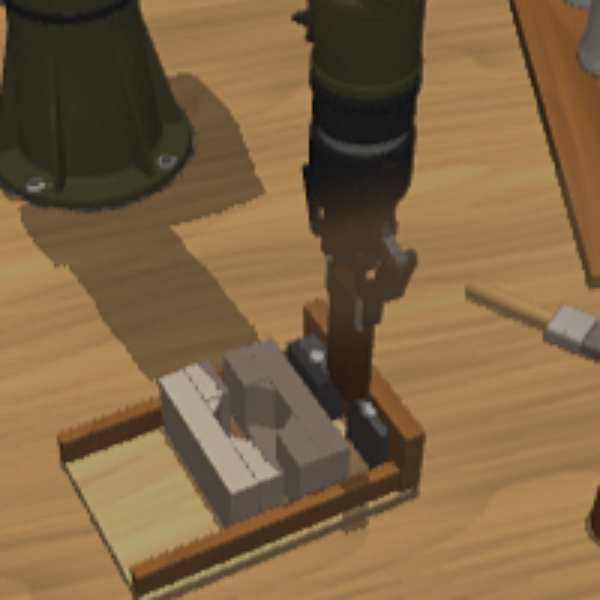

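View pics/w3.png

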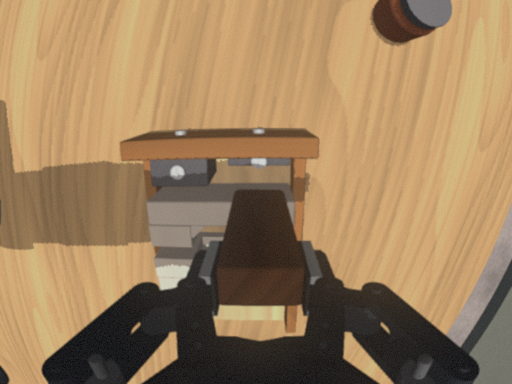

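The packer is held upright over the end of the cradle in both views: at (350,340) in the scene crop, and at columns 219–304 in the wrist picture. I'll measure its tilt and offset from wrist depth, against the stops seen in the same picture.

```bash
cat >> h.py <<'E'
def wcloud():
    p,f,R,t=cam('wrist'); im,d=manip.grab_frame('wrist')
    v,u=np.mgrid[:384,:512]; du=u-p['cx'];dv=v-p['cy'];r=np.hypot(du,dv)+1e-9;a=r/f
    X=np.stack([d*np.tan(a)*du/r,d*np.tan(a)*dv/r,d],-1); W=(X-t)@R; W[d==0]=np.nan
    return im,W
th=np.radians(101.9); ex=np.array([np.cos(th),np.sin(th)]); ey=np.array([-ex[1],ex[0]])
def cr(W): C=W[...,:2]-np.array([531.5,39.3]); return C@ex,C@ey,W[...,2]
E
python3 - <<'E'
from h import *
im,W=wcloud(); X,Y,Z=cr(W)
m=np.zeros(Z.shape,bool); m[192:262,235:285]=1
ok=m&np.isfinite(Z); A=np.c_[Y[ok],Z[ok],np.ones(ok.sum())]; c=np.linalg.lstsq(A,X[ok],rcond=None)[0]
print('packer +x face: yaw slope,tilt slope',np.round(c[:2],3),'x at y-40 bottom/top',np.round([c@[-40,np.percentile(Z[ok],1),1],c@[-40,np.percentile(Z[ok],99),1]],1),'z',np.round(np.percentile(Z[ok],[0.5,99.5]),1))
pk=np.isfinite(Z)&(X>60)&(X<112)&(abs(Y+40)<45); 
for z0 in(95,105,120,140): 
    q=pk&(abs(Z-z0)<6); print(z0,q.sum(),'y',np.round(np.percentile(Y[q],[2,98]),1) if q.sum()>5 else '','x',np.round(np.percentile(X[q],[2,98]),1) if q.sum()>5 else '')
b=np.zeros_like(m); b[120:260,110:330]=1
def e(n,k): k=k&b&np.isfinite(Z); print(n,k.sum(),'x',np.round(np.percentile(X[k],[2,98]),1),'y',np.round(np.percentile(Y[k],[2,98]),1),'z',np.round(np.median(Z[k]),1))
e('board top',(Z>85)&(Z<94)&(X>112)); e('thick',(Z>68)&(Z<80)&(X>80)&(X<114)&(Y>10)); e('thin',(Z>68)&(Z<80)&(X>98)&(X<114)&(Y<-10)&(Y>-70)); e('loose top',(Z>80)&(Z<90)&(X<85)&(X>40)&(Y>0))
e('rails',(Z>40)&(Z<50)&(abs(Y)>70))
E
```

```text
packer +x face: yaw slope,tilt slope [0.024 0.009] x at y-40 bottom/top [99.  99.8] z [131.  236.6]
95 0 y  x 
105 0 y  x 
120 43 y [-57.  -23.7] x [97.  97.8]
140 247 y [-58.5 -21.9] x [98.8 99.8]
board top 4313 x [118.4 137.6] y [-90.2  89.5] z 89.4
thick 1454 x [ 88.9 113.4] y [10.8 68.4] z 74.6
thin 389 x [107.1 113.7] y [-68.1 -11.4] z 74.7
loose top 2183 x [41.  74.6] y [ 1.8 73.3] z 84.4
rails 1252 x [  1.3 137.5] y [-89.4  89.7] z 44.4
```

Everything lines up. The packer's centre is at x≈88.3, the gap runs from 74 to 107.5, and y≈-40. I'll shift +2.5 mm in x and lower it.

```bash
python3 -m creep '[{"x":2.5,"y":0,"z":5,"wx":0,"wy":0,"wz":0,"grip":30},{"x":0,"y":0,"z":20,"wx":0,"wy":0,"wz":0,"grip":30},{"x":0,"y":0,"z":20,"wx":0,"wy":0,"wz":0,"grip":30},{"x":0,"y":0,"z":20,"wx":0,"wy":0,"wz":0,"grip":30},{"x":0,"y":0,"z":15,"wx":0,"wy":0,"wz":0,"grip":30},{"x":0,"y":0,"z":10,"wx":0,"wy":0,"wz":0,"grip":30},{"x":0,"y":0,"z":9,"wx":0,"wy":0,"wz":0,"grip":30},{"x":0,"y":0,"z":0,"wx":0,"wy":0,"wz":0,"grip":30},{"x":0,"y":0,"z":0,"wx":0,"wy":0,"wz":0,"grip":30}]'; python3 -m creep '[{"x":0,"y":0,"z":2,"wx":0,"wy":0,"wz":0,"grip":30},{"x":0,"y":0,"z":0,"wx":0,"wy":0,"wz":0,"grip":30},{"x":0,"y":0,"z":0,"wx":0,"wy":0,"wz":0,"grip":30}]'
```

```text
time_s: 11.4
tcp_pos: [552.4, 137.9, 89.2]
orientation: [3.141, -0.0, 1.778]
wrist_force: [0.4, 0.2, -0.5]
width: 39.3
gripper_force: 60.4
time_s: 11.7
tcp_pos: [552.4, 137.9, 87.3]
orientation: [3.141, -0.0, 1.778]
wrist_force: [-0.1, 0.1, -0.8]
width: 38.9
gripper_force: 60.4
```

```bash
python3 - <<'E'
from h import *
im,d=grab('scene'); P=cloud('scene',d); X,Y,Z=cr(P)
k=(d>0)&(X>60)&(X<112)&(abs(Y+40)<40)&(Z>95); 
im,W=wcloud(); X,Y,Z=cr(W)
k=np.isfinite(Z)&(X>70)&(X<112)&(abs(Y+40)<15)&(Z>92)&(Z<160)
A=np.c_[Y[k],Z[k],np.ones(k.sum())]; print('x spread',np.percentile(X[k],[1,50,99]),'z',np.percentile(Z[k],[1,50,95,99]),np.linalg.lstsq(A,X[k],rcond=None)[0])
k=np.isfinite(Z)&(Z>136)&(Z<147)&(X>70)&(X<112)&(abs(Y+40)<25); print('top z',np.median(Z[k]),k.sum())
k=np.isfinite(Z)&(Z>82)&(Z<88)&(Y>0)&(X>40)&(X<85); print('loose back',np.percentile(X[k],98),np.median(Z[k]))
print(manip.read_state()['wrist_force'],manip.read_state()['tcp_pos'])
E
```

```text
x spread [ 81.6934413  102.02265248 103.2569511 ] z [ 93.6457431  140.26860704 142.80486601 143.16524793] [ 1.13831770e-02 -2.48601547e-01  1.30805592e+02]
top z 141.94871224566603 4249
loose back 74.70866191250136 84.41016568149028
[ 0.37032038  0.48454808 -0.5671341 ] [552.32159933 137.85563499  87.20786951]
```

```bash
python3 -m creep '[{"x":0,"y":0,"z":1.5,"wx":0,"wy":0,"wz":0,"grip":30},{"x":0,"y":0,"z":0,"wx":0,"wy":0,"wz":0,"grip":30},{"x":0,"y":0,"z":0,"wx":0,"wy":0,"wz":0,"grip":30}]';  python3 -m creep '[{"x":0,"y":0,"z":1,"wx":0,"wy":0,"wz":0,"grip":30},{"x":0,"y":0,"z":0,"wx":0,"wy":0,"wz":0,"grip":30},{"x":0,"y":0,"z":0,"wx":0,"wy":0,"wz":0,"grip":30}]'
```

```text
time_s: 12.1
tcp_pos: [552.0, 137.8, 85.3]
orientation: [-3.141, 0.0, 1.778]
wrist_force: [-0.1, -0.6, -0.6]
width: 39.1
gripper_force: 60.4
time_s: 12.4
tcp_pos: [552.2, 137.9, 84.7]
orientation: [3.141, -0.0, 1.778]
wrist_force: [-0.7, -0.7, 3.0]
width: 39.1
gripper_force: 60.8
```

Floor contact is felt at 3 N. Letting go and rising.

```bash
python3 -m creep '[{"x":0,"y":0,"z":0,"wx":0,"wy":0,"wz":0,"grip":45},{"x":0,"y":0,"z":0,"wx":0,"wy":0,"wz":0,"grip":60},{"x":0,"y":0,"z":0,"wx":0,"wy":0,"wz":0,"grip":70},{"x":0,"y":0,"z":0,"wx":0,"wy":0,"wz":0,"grip":70},{"x":0,"y":0,"z":0,"wx":0,"wy":0,"wz":0,"grip":70},{"x":0,"y":0,"z":0,"wx":0,"wy":0,"wz":0,"grip":70}]'; python3 -m creep '[{"x":0,"y":0,"z":-10,"wx":0,"wy":0,"wz":0,"grip":70},{"x":0,"y":0,"z":-25,"wx":0,"wy":0,"wz":0,"grip":70},{"x":0,"y":0,"z":-30,"wx":0,"wy":0,"wz":0,"grip":70},{"x":0,"y":0,"z":-35,"wx":0,"wy":0,"wz":0,"grip":70},{"x":0,"y":0,"z":-10,"wx":0,"wy":0,"wz":0,"grip":70},{"x":0,"y":0,"z":0,"wx":0,"wy":0,"wz":0,"grip":70}]'
python3 - <<'E'
from h import *
im,W=wcloud(); cv2.imwrite('pics/w4.png',im[:,:,::-1]); X,Y,Z=cr(W)
k=np.isfinite(Z)&(Z>132)&(Z<146)&(X>70)&(X<115)&(abs(Y+40)<35); c=np.c_[X[k],Y[k]].astype(np.float32); print('packer top',k.sum(),cv2.minAreaRect(c),np.median(Z[k]))
k=np.isfinite(Z)&(Z>82)&(Z<88)&(Y>0)&(X>40)&(X<85); print('loose back',np.percentile(X[k],98))
print(manip.read_state()['tcp_pos'])
E
```

```text
time_s: 13.0
tcp_pos: [552.1, 137.8, 84.4]
orientation: [-3.142, 0.0, 1.778]
wrist_force: [-0.3, -0.4, -0.5]
width: 70.0
gripper_force: 0.0
time_s: 13.6
tcp_pos: [553.7, 138.2, 196.9]
orientation: [3.137, -0.0, 1.778]
wrist_force: [-0.6, -0.4, -1.1]
width: 70.2
gripper_force: 0.0
packer top 1334 ((91.9266586303711, -39.902435302734375), (39.05613327026367, 22.0316162109375), 89.23613739013672) 139.36007050029116
loose back 74.3376945039199
[552.55426808 137.928824   195.05797219]
```

View pics/w4.png

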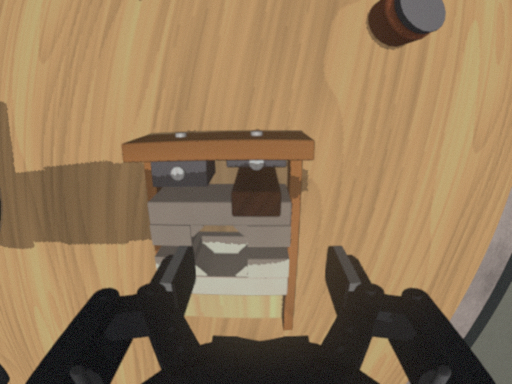

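The packer stands free and square in the gap: its top is at (257,205) in the picture, centred at x=91.9, y=-39.9, z=139.4. Next I'll go behind the sprung half with the fingers shut.

```bash
python3 -m creep '[{"x":-24,"y":-1,"z":0,"wx":0,"wy":0,"wz":0,"grip":70},{"x":-35,"y":-1,"z":0,"wx":0,"wy":0,"wz":0,"grip":30},{"x":-35,"y":-1,"z":0,"wx":0,"wy":0,"wz":0,"grip":0},{"x":-35,"y":-1,"z":0,"wx":0,"wy":0,"wz":0,"grip":0},{"x":-25,"y":-1,"z":0,"wx":0,"wy":0,"wz":0,"grip":0},{"x":-12,"y":0,"z":0,"wx":0,"wy":0,"wz":0,"grip":0},{"x":0,"y":0,"z":0,"wx":0,"wy":0,"wz":0,"grip":0},{"x":0,"y":0,"z":20,"wx":0,"wy":0,"wz":0,"grip":0},{"x":0,"y":0,"z":30,"wx":0,"wy":0,"wz":0,"grip":0},{"x":0,"y":0,"z":0,"wx":0,"wy":0,"wz":0,"grip":0}]'
python3 - <<'E'
from h import *
s=manip.read_state(); print(np.round(s['tcp_pos'],1),cr(np.array(s['tcp_pos'])),s['width'],s['orientation'])
im,W=wcloud(); X,Y,Z=cr(W); T=cr(np.array(s['tcp_pos']))
k=np.isfinite(Z)&(abs(X-T[0])<20)&(abs(Y-T[1])<30)&(Z>100)&(Z<230)
for z0 in range(150,230,10):
    m=k&(abs(Z-z0)<5)
    if m.sum()>5: print(z0,m.sum(),np.round([X[m].min(),X[m].max(),Y[m].min(),Y[m].max(),Z[m].min()],1))
k=np.isfinite(Z)&(Z>80)&(Z<90)&(abs(Y)<70)&(X<14)&(X>-60); print('sprung',np.percentile(X[k],[1,99]))
E
```

```text
time_s: 14.65
tcp_pos: [577.8, -24.1, 140.3]
orientation: [-3.134, -0.002, 1.779]
wrist_force: [-1.2, -0.5, -0.2]
width: 0.5
gripper_force: 0.0
[577.8 -24.1 140.3] (np.float64(-71.55749353158417), np.float64(-32.25664021504736), array(140.26602135)) 0.456804764651145 [-3.13445619e+00 -2.46283143e-03  1.77925589e+00]
170 294 [-66.1 -60.2 -46.3 -20.1 166.8]
180 555 [-66.5 -59.9 -46.8 -19.8 175. ]
190 647 [-66.3 -60.  -47.1 -19.6 185. ]
200 702 [-83.4 -59.2 -52.2 -16.4 195. ]
210 2079 [-84.5 -57.5 -62.1  -2.3 205. ]
220 3393 [-82.7 -58.  -62.3  -2.3 215. ]
sprung [-39.5121621    8.99184914]
```

```bash
python3 -m creep '[{"x":0,"y":0,"z":20,"wx":0,"wy":0,"wz":0,"grip":0},{"x":0,"y":0,"z":30,"wx":0,"wy":0,"wz":0,"grip":0},{"x":0,"y":0,"z":30,"wx":0,"wy":0,"wz":0,"grip":0},{"x":0,"y":0,"z":25,"wx":0,"wy":0,"wz":0,"grip":0},{"x":0,"y":0,"z":20,"wx":0,"wy":0,"wz":0,"grip":0},{"x":0,"y":0,"z":0,"wx":0,"wy":0,"wz":0,"grip":0},{"x":0,"y":0,"z":0,"wx":0,"wy":0,"wz":0,"grip":0}]'; python3 -m creep '[{"x":5,"y":0,"z":0,"wx":0,"wy":0,"wz":0,"grip":0},{"x":5,"y":0,"z":0,"wx":0,"wy":0,"wz":0,"grip":0},{"x":4,"y":0,"z":0,"wx":0,"wy":0,"wz":0,"grip":0},{"x":3,"y":0,"z":0,"wx":0,"wy":0,"wz":0,"grip":0},{"x":3,"y":0,"z":0,"wx":0,"wy":0,"wz":0,"grip":0},{"x":2,"y":0,"z":0,"wx":0,"wy":0,"wz":0,"grip":0},{"x":2,"y":0,"z":0,"wx":0,"wy":0,"wz":0,"grip":0},{"x":0,"y":0,"z":0,"wx":0,"wy":0,"wz":0,"grip":0}]'
```

```text
time_s: 15.4
tcp_pos: [582.0, -25.1, 20.6]
orientation: [3.141, 0.0, 1.779]
wrist_force: [0.5, 0.5, 0.0]
width: -0.4
gripper_force: 0.0
time_s: 16.2
tcp_pos: [576.6, -2.4, 19.5]
orientation: [3.141, 0.001, 1.778]
wrist_force: [-0.1, -3.3, 1.7]
width: -0.0
gripper_force: 0.0
```

Touching the sprung half at 3.3 N. Pushing on slowly.

```bash
python3 -m creep '[{"x":2,"y":0,"z":0,"wx":0,"wy":0,"wz":0,"grip":0},{"x":2,"y":0,"z":0,"wx":0,"wy":0,"wz":0,"grip":0},{"x":2,"y":0,"z":0,"wx":0,"wy":0,"wz":0,"grip":0},{"x":2,"y":0,"z":0,"wx":0,"wy":0,"wz":0,"grip":0},{"x":1.5,"y":0,"z":0,"wx":0,"wy":0,"wz":0,"grip":0},{"x":1,"y":0,"z":0,"wx":0,"wy":0,"wz":0,"grip":0}]'; python3 -m creep '[{"x":1,"y":0,"z":0,"wx":0,"wy":0,"wz":0,"grip":0},{"x":1,"y":0,"z":0,"wx":0,"wy":0,"wz":0,"grip":0},{"x":1,"y":0,"z":0,"wx":0,"wy":0,"wz":0,"grip":0},{"x":1,"y":0,"z":0,"wx":0,"wy":0,"wz":0,"grip":0},{"x":1,"y":0,"z":0,"wx":0,"wy":0,"wz":0,"grip":0},{"x":1,"y":0,"z":0,"wx":0,"wy":0,"wz":0,"grip":0}]';python3 -m creep '[{"x":1,"y":0,"z":0,"wx":0,"wy":0,"wz":0,"grip":0},{"x":1,"y":0,"z":0,"wx":0,"wy":0,"wz":0,"grip":0},{"x":1,"y":0,"z":0,"wx":0,"wy":0,"wz":0,"grip":0},{"x":0,"y":0,"z":0,"wx":0,"wy":0,"wz":0,"grip":0}]'
```

```text
time_s: 16.8
tcp_pos: [574.3, 8.3, 19.5]
orientation: [3.141, 0.0, 1.778]
wrist_force: [1.7, -3.9, 1.4]
width: 0.1
gripper_force: 0.0
time_s: 17.4
tcp_pos: [573.4, 12.8, 19.6]
orientation: [3.141, 0.002, 1.777]
wrist_force: [1.2, -8.5, 1.8]
width: 0.2
gripper_force: 0.0
time_s: 17.8
tcp_pos: [572.8, 15.8, 19.6]
orientation: [3.141, 0.002, 1.777]
wrist_force: [1.9, -7.4, 2.0]
width: 0.0
gripper_force: 0.0
```

```bash
python3 -m creep '[{"x":1,"y":0,"z":0,"wx":0,"wy":0,"wz":0,"grip":0},{"x":1,"y":0,"z":0,"wx":0,"wy":0,"wz":0,"grip":0},{"x":1,"y":0,"z":0,"wx":0,"wy":0,"wz":0,"grip":0},{"x":0,"y":0,"z":0,"wx":0,"wy":0,"wz":0,"grip":0}]'; python3 -m creep '[{"x":1,"y":0,"z":0,"wx":0,"wy":0,"wz":0,"grip":0},{"x":1,"y":0,"z":0,"wx":0,"wy":0,"wz":0,"grip":0},{"x":0,"y":0,"z":0,"wx":0,"wy":0,"wz":0,"grip":0}]'; python3 -m creep '[{"x":0.8,"y":0,"z":0,"wx":0,"wy":0,"wz":0,"grip":0},{"x":0,"y":0,"z":0,"wx":0,"wy":0,"wz":0,"grip":0}]'
python3 - <<'E'
from h import *
im,W=wcloud(); X,Y,Z=cr(W)
k=np.isfinite(Z)&(Z>132)&(Z<146)&(X>70)&(X<115)&(abs(Y+40)<35); print(k.sum(), cv2.minAreaRect(np.c_[X[k],Y[k]].astype(np.float32)) if k.sum()>20 else '')
k=np.isfinite(Z)&(Z>80)&(Z<90)&(Y>0)&(Y<70)&(X>40)&(X<95); print('loose back',k.sum() and np.percentile(X[k],98))
E
```

```text
time_s: 18.2
tcp_pos: [572.2, 18.5, 19.6]
orientation: [3.141, 0.003, 1.777]
wrist_force: [0.9, -8.1, 1.2]
width: -0.0
gripper_force: 0.0
time_s: 18.5
tcp_pos: [571.8, 20.4, 19.6]
orientation: [3.141, 0.003, 1.777]
wrist_force: [1.6, -8.3, 2.5]
width: 0.2
gripper_force: 0.0
time_s: 18.7
tcp_pos: [571.6, 21.1, 19.6]
orientation: [3.141, 0.003, 1.777]
wrist_force: [2.2, -8.2, 2.8]
width: -0.1
gripper_force: 0.0
0 
loose back 84.5045640984663
```

```bash
python3 -m creep '[{"x":0.7,"y":0,"z":0,"wx":0,"wy":0,"wz":0,"grip":0},{"x":0,"y":0,"z":0,"wx":0,"wy":0,"wz":0,"grip":0}]'; python3 -m creep '[{"x":0.7,"y":0,"z":0,"wx":0,"wy":0,"wz":0,"grip":0},{"x":0,"y":0,"z":0,"wx":0,"wy":0,"wz":0,"grip":0}]'; python3 -m creep '[{"x":0.6,"y":0,"z":0,"wx":0,"wy":0,"wz":0,"grip":0},{"x":0,"y":0,"z":0,"wx":0,"wy":0,"wz":0,"grip":0}]'; python3 -m creep '[{"x":0.5,"y":0,"z":0,"wx":0,"wy":0,"wz":0,"grip":0},{"x":0,"y":0,"z":0,"wx":0,"wy":0,"wz":0,"grip":0}]'
```

```text
time_s: 18.95
tcp_pos: [571.7, 21.0, 19.6]
orientation: [3.141, 0.005, 1.776]
wrist_force: [1.6, -11.1, 1.2]
width: -0.4
gripper_force: 0.0
time_s: 19.15
tcp_pos: [571.7, 20.9, 19.7]
orientation: [3.141, 0.006, 1.776]
wrist_force: [2.8, -14.1, 1.2]
width: -0.0
gripper_force: 0.0
time_s: 19.35
tcp_pos: [571.6, 20.9, 19.7]
orientation: [3.142, 0.007, 1.776]
wrist_force: [2.9, -15.0, 1.5]
width: 0.2
gripper_force: 0.0
time_s: 19.55
tcp_pos: [571.7, 20.8, 19.7]
orientation: [3.142, 0.008, 1.775]
wrist_force: [3.2, -16.5, 1.2]
width: 0.0
gripper_force: 0.0
```

It has reached a firm stop and the force is rising. I'll build it up to about 27 N and check.

```bash
python3 -m creep '[{"x":1,"y":0,"z":0,"wx":0,"wy":0,"wz":0,"grip":0},{"x":1,"y":0,"z":0,"wx":0,"wy":0,"wz":0,"grip":0},{"x":0.6,"y":0,"z":0,"wx":0,"wy":0,"wz":0,"grip":0},{"x":0,"y":0,"z":0,"wx":0,"wy":0,"wz":0,"grip":0},{"x":0,"y":0,"z":0,"wx":0,"wy":0,"wz":0,"grip":0},{"x":0,"y":0,"z":0,"wx":0,"wy":0,"wz":0,"grip":0},{"x":0,"y":0,"z":0,"wx":0,"wy":0,"wz":0,"grip":0}]'
python3 - <<'E'
from h import *
im,d=grab('scene'); cv2.imwrite('pics/s5.png',cv2.resize(im[110:240,170:330,::-1],(738,600),interpolation=cv2.INTER_CUBIC)); 
im,d=grab('top'); P=cloud('top',d); X,Y,Z=cr(P)
k=(Z>130)&(Z<148)&(X>70)&(X<115)&(abs(Y+40)<35); print('packer',k.sum(),cv2.minAreaRect(np.c_[X[k],Y[k]].astype(np.float32)) if k.sum()>5 else '')
for y0 in(-65,-50,-10,20,40,60):
    k=(abs(Y-y0)<6)&(Z>79)&(Z<91)&(X>30)&(X<100); print(y0,k.sum(),np.round(np.percentile(X[k],[2,98]),1) if k.sum()>5 else '')
E
```

```text
time_s: 20.25
tcp_pos: [571.7, 20.6, 19.8]
orientation: [-3.142, 0.014, 1.774]
wrist_force: [4.3, -25.2, 0.6]
width: 0.2
gripper_force: 0.0
packer 203 ((95.97551727294922, -39.765777587890625), (39.854164123535156, 21.97595977783203), 89.11233520507812)
-65 113 [37.4 83.6]
-50 119 [36.4 84.1]
-10 62 [59.7 84.5]
20 75 [54.7 84.4]
40 66 [59.9 96.6]
60 44 [66.1 84.4]
```

View pics/s5.png

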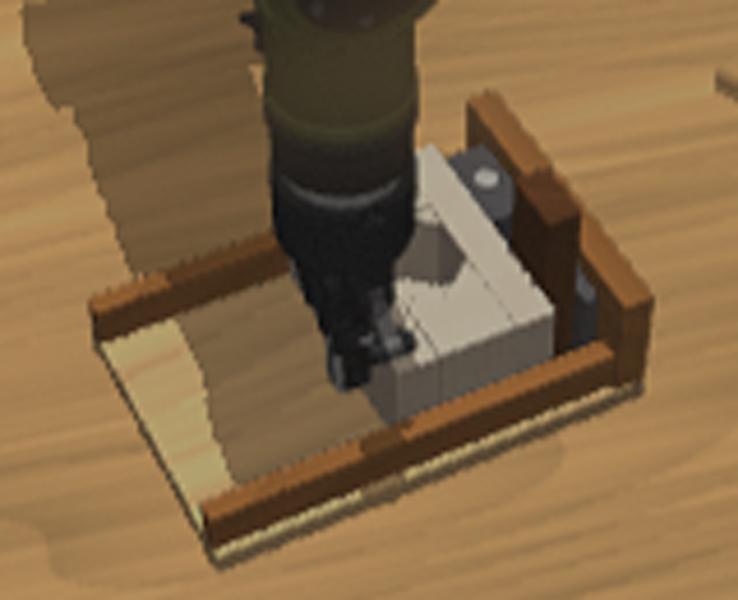

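The scene crop shows the halves shut as one block, with the packer upright between the loose half and the thin stop at (550,250). The arm is holding about 25 N, so I'm handing the job in.

```bash
python3 -c "
from rig import manip
print(manip.finish_job())"
```

```text
the job is handed in; nothing more can be done
None
```

I handed the job in at about 20 s with the packer upright and square against the thin stop, the mould shut and the arm still pushing at about 25 N; the hand-in returned no verdict. My first grasp closed just above the packer because the fingertips sit about 38 mm farther back than specified, so I used the measured offset after that. I didn't move near the mug, brush or jar.

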